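# Load a culture dish under the spring clip of a viewing stage

## Task

Load the culture dish that stands in the channel of the viewing stage: hold the clip's long presser bar down with one fingertip, which raises the jaw, and meanwhile push the dish along the channel with the other, beneath the jaw, until it rests against the end stop; then let the bar go so that the clip springs down onto the dish, and move clear. Only press and push: the dish stays flat on the stage and is never lifted, and the jaw must not come down while the dish is only part-way in. Leave the other things on the bench where they are.

Things in the scene. Friction and masses are not known exactly. Their poses are not given: they have to be found in the camera images.
- stage: Fixed viewing stage: grey base 204 mm along its x, y = -41 to +79 mm, 12 mm high. Origin on the bench (z up), on the channel's centre line. White deck on it: top 26 mm above the bench, x = -100 to +100, y = -37 to +37. The channel runs along x between guides (inner faces y = -32 and +32, 6 mm above the deck), open at -x. The dish is pushed towards +x; the clip is on the +y side.
- stop (a point): Middle of the near face of the end stop, at deck height, stage x = +84.8 mm, y = 0: a cross wall 9 mm higher than the deck.
- shaft (a point): Middle of the clip's hinge shaft: 8 mm thick, along the stage's x at y = +43 mm, 38 mm above the bench (top at 42 mm). Brackets at stage x = -96.5 and +79.5 mm (7 mm thick, 40 mm high) carry it.
- jaw (a point): Centre of the clip's jaw tip, a black 6 mm thick bar along x, 20 mm long, that moves with the clip. The jaw reaches from the shaft over the channel to stage y = +18 mm, at x = +45 to +65 mm. Shut and empty its underside is 9 mm over the deck: too low for the dish to pass.
- presser (a point): Centre of the top face of the presser bar (moves with it), a steel strip 24 mm wide, stage x = -95 to +33 mm. Clip shut: it slopes, outer edge up, this point at y = +63 mm, 39 mm above the bench. Fully pressed: level, y = +50 to +74 mm, top 31 mm above the bench (5 mm over the deck). Press it anywhere along its length with the same effect; a fingertip can slide along it.
- clip (a joint): Angle of the spring clip, rad: 0 = shut, 0.40 = presser bar fully down (hard stop), jaw's underside then 17.7 mm over the deck. The jaw clears the 13 mm high dish above 0.21 and rests on a loaded dish at 0.18. It springs back when let go. The bar takes about 3 N to start and 8 N to be fully down.
- dish: The culture dish to load: a clear round dish with lid and pale content, 59 mm across, 13 mm high, 22 g, standing on the deck in the channel short of the jaw; the only dish on the stage. Origin at the centre of its underside. Loose, slides on the deck.
- home (a point): The place on the deck (26 mm above the bench) where the dish's centre is when it rests against the end stop, at stage x = +55, y = 0; a dark round window in the deck marks it. The jaw lies over its +y side.
- spare_dish: Bystander: another dish, 59 mm across, 13 mm high, on the bench beyond the end stop of the stage; leave it. Origin at the centre of its underside.
- tweezers: Bystander: tweezers lying on the bench beside the stage, 118 x 14 x 8 mm. Origin at the centre of the underside.
- timer: Bystander: bench timer, 62 x 66 x 20 mm. Origin at the centre of the underside.
- dropper: Bystander: small upright dropper bottle, 26 mm across, 70 mm high. Origin at the centre of the underside.
- tube: Bystander: upright capped tube, 35 mm across, 114 mm high. Origin at the centre of the underside.
- amber: Bystander: upright brown bottle, 56 mm across, 118 mm high. Origin at the centre of the underside.
There are look-alikes about, which are no part of the job. What is shaped like the dish but blue, orange or yellow is not meant.

How it is judged (in metres and radians):
On the way, in this order (a step that is already met when the one before it is completed fails the run):
1. the presser bar is held down with the dish still short of the jaw (value of joint clip above 0.24 rad and x of dish in the frame of home below -0.032 m), for 0.2 s.
2. the dish is at the end stop while the bar is still held down (value of joint clip above 0.21 rad and x of dish in the frame of home above -0.004 m), for 0.1 s.
At the end, for the whole second after the job is handed in: The dish lies flat on the deck against the end stop (no more than 4 mm short of it, centre within 5 mm of home), at rest, and the released clip rests on it (clip angle 0.14 to 0.21 rad) (horizontal distance between dish and home below 0.005 m and x of dish in the frame of home above -0.004 m and z of dish in the frame of home below 0.002 m and angle between dish's own z axis and vertical below 0.06 rad and value of joint clip between 0.14 and 0.21 rad and linear speed of dish below 0.01 m/s); the robot touches nothing.
It fails at once if the jaw is not held clear (clip below 0.20 rad) while the dish is part-way beneath it (between 30 and 6 mm short of home) (value of joint clip below 0.2 rad and x of dish in the frame of home between -0.03 and -0.006 m).
It fails at once if the dish is lifted off the deck by more than 5 mm or tipped by more than 0.2 rad (z of dish in the frame of home above 0.005 m or angle between dish's own z axis and vertical above 0.2 rad).
It fails at once if another thing on the bench is moved by more than 20 mm (distance of any of spare_dish, tweezers, timer, dropper, tube, amber from where it was at the start of the episode above 0.02 m).
It also fails if it takes over 42 s, if anything falls off the work surface, if the arm or the gripper's body presses on something with over 40 N, if the wrist force passes 120 N, or if a joint passes its speed limit or range.

## Robot

A 6-joint arm with a two-finger parallel gripper is mounted at the origin on the work surface; the furniture and walls round the work are solid. World frame = base frame: x ahead of the robot, y to its left, z up, the work surface at z = 0. Lengths are in m, angles in degrees, forces in N, time in s.
With the tool pointing down it reaches from about 0.4 to 0.825 m from the base axis. Payload 7 kg.
Tool frame: the origin (TCP) lies midway between the tips of the shut fingers; the grasp point (between the pads) lies r.hold_point_z behind it (r.hold_point_z is the distance from the TCP to the grasp point, in m); z points along the fingers, x is the direction in which the jaws open and shut, and the axes are right-handed (so a half turn about z gives the same grasp; the last joint's range is limited). The gripper opens to 88 mm and grips with 3 to 60 N. Pads are 19 mm wide; open, the fingers measure 130 mm over their backs; the gripper's body (78 mm by 193 mm) begins 47 mm behind the grasp point.
Start: joints at [91.679, 20.546, 0.682, 0, -70.136, -16.507], TCP at [0.173, 0.652, 0.227] pointing down, gripper open.
Joint ranges: [-176.03, 176.03], [-82.01, 121.73], [-58.28, 71.71], [-173.87, 95.51], [-174.79, -0.11], [-173.66, 173.66]. Speed limits (degrees/s): [136.94, 136.94, 172.46, 180, 180, 180].

## Interface

Orientations are given as [roll, pitch, yaw] about the fixed x, y, z axes, in that order (R = Rz(yaw) Ry(pitch) Rx(roll)).
In Python, from plant import get_state, viewer, close_job, r gives the robot as it stands.
- The arm moves only by the tool apply_moves, never from a script. Its argument "plan" is a list of rows, each a list of 3 entries, a list of its own where there are three numbers: the closure in counts, from 0 (fully open) to 255 (shut), then the shift along the tool's x, y, z in units of 50 mm (1.0 is 50 mm), then the turn about the tool's z in units of 6 degrees (1.0 is 6 degrees). A call has 1 to 12 rows; each row shifts and turns the commanded pose from where the row before left it, along the tool's axes as they then stand; what a row does not reach is not made up. A row lasts 1/8 s, in which the tool goes at most 62.5 mm and 10.7 degrees, less where a joint would pass 70% of its speed; a pose out of reach is approached as far as the arm can. A call is refused whole if a number of a shift passes 1 or a number of a turn 1, either way. A call with a gripper value outside its range is refused whole. The fingers move at their own pace and stop on an object; "squeeze" is the grip in N (left out, the last holds). Time passes only in rows, so rows that do not move let the fingers close. It gives the time, the measured TCP pose, the force and the opening at its end, in the units of the state.
- get_state(): the state, without advancing time (a new reading comes with each control period).
- viewer.capture(name): name is "side" or "top" or "wrist"; returns a dict with "frame" (400x640x3 uint8, blue, green, red), "K" (3x3 intrinsics, pixels), "R" (3x3) and "t" (3): a world point X has camera coordinates R X + t; the wrist camera has in their place "mount" (4x4, takes a point from camera to tool coordinates, whose origin is the TCP and whose axes are the tool frame's). Camera axes: x right, y down, z forward; pixel columns grow to the right and rows downward; lengths in m; the calibration is good to about 2 mm. A picture is of the moment at which its call begins: read the wrist's pose just before it. There is no depth.
- close_job(): hands the job in, once; it reports no verdict.
The state is a dict: "time_s": time; "joints": joint angles; "qd": joint speeds; "joint_torque": joint torques, N m; "tcp_pos": TCP position; "eef_rot": TCP orientation; "contact_force": force on the tool from outside, world axes, zero at the start; "moment": the same for the moment, N m; "gripper_width": finger opening in m.
Only numpy, scipy, OpenCV 4.12 (cv2) and the standard library are available. Lean on these libraries where they do the work, as an engineer would, in place of code of your own. Each camera call takes 0.05 s, during which the arm holds its last target.

## Working session

There is one attempt and no reset: what is moved stays moved. The work goes in short steps, Python scripts to look and compute and a tool call to move; the robot and the scene stay as the last step left them, time stands still between calls to the robot, and variables do not carry over. Pictures are saved under pics/ and viewed, and the job is handed in when it is done.

Besides the shell and the picture viewer there is one more tool, called after "Emit:" as name(argument=value, ...) on one line, values as JSON. apply_moves: Moves the arm, as the interface text tells. Its arguments: {"type":"object","properties":{"plan":{"type":"array","items":{"type":"array"}},"squeeze":{"type":"number"}},"required":["plan"]}

```bash
ls; mkdir -p pics; python3 - <<'E'
from plant import get_state, viewer, r
import cv2,numpy as np,pickle
s=get_state(); print({k:np.round(v,4).tolist() for k,v in s.items()}); print(r.hold_point_z)
d={}
for n in("side","top","wrist"):
    c=viewer.capture(n); d[n]=c; cv2.imwrite(f"pics/{n}0.png",c["frame"]); print(n,{k:np.round(v,4).tolist() for k,v in c.items() if k!="frame"})
pickle.dump(d,open("cap0.pkl","wb"))
E
```

```text
pics
{'time_s': 0.0, 'joints': [91.6784, 20.5916, 0.6346, -0.022, -70.1348, -16.507], 'qd': [-0.0228, -0.0289, 0.149, -0.0325, 0.03, 0.0252], 'joint_torque': [-0.0002, -58.2713, 29.3053, 6.9974, 0.007, -0.0001], 'tcp_pos': [0.1726, 0.6521, 0.2256], 'eef_rot': [-179.9938, -0.0939, -104.8361], 'contact_force': [-0.2196, -0.077, 1.0217], 'moment': [-0.02, 0.0136, -0.0379], 'gripper_width': 0.0874}
0.0188
side {'K': [[488.0726, 0.0, 317.762], [0.0, 488.0726, 195.1013], [0.0, 0.0, 1.0]], 'R': [[0.925, -0.3793, 0.0213], [-0.1382, -0.3883, -0.9111], [0.3538, 0.8399, -0.4116]], 't': [-0.361, 0.0935, 1.2499]}
top {'K': [[447.3671, 0.0, 318.5571], [0.0, 447.3671, 200.894], [0.0, 0.0, 1.0]], 'R': [[-0.0048, -1.0, -0.0002], [-0.9886, 0.0047, -0.1505], [0.1505, -0.0005, -0.9886]], 't': [-0.0543, 0.4068, 1.3725]}
wrist {'K': [[355.8261, 0.0, 323.8805], [0.0, 355.8261, 202.1621], [0.0, 0.0, 1.0]], 'mount': [[1.0, -0.0003, 0.0006, 0.0003], [0.0001, 0.9652, 0.2614, -0.0699], [-0.0007, -0.2614, 0.9652, -0.1578], [0.0, 0.0, 0.0, 1.0]]}
```

View pics/side0.png

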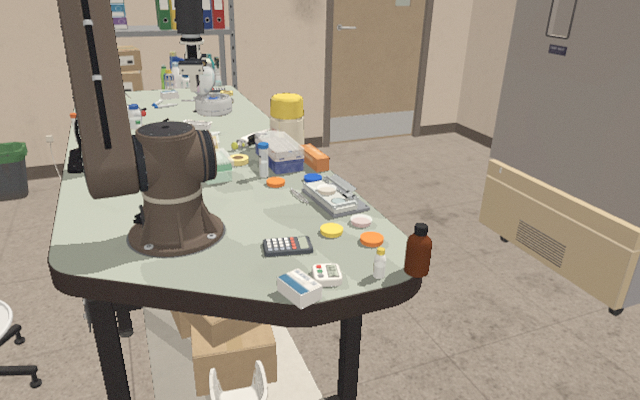

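View pics/top0.png

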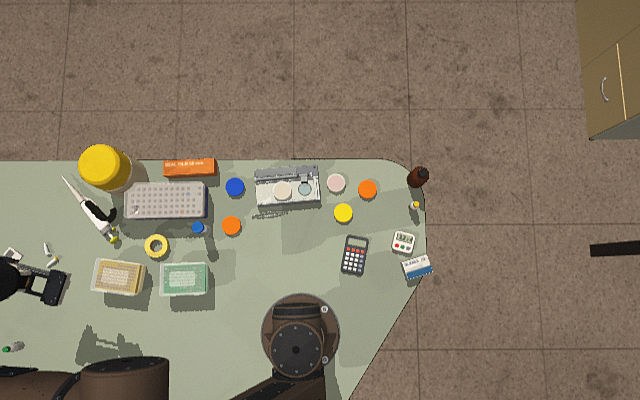

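View pics/wrist0.png

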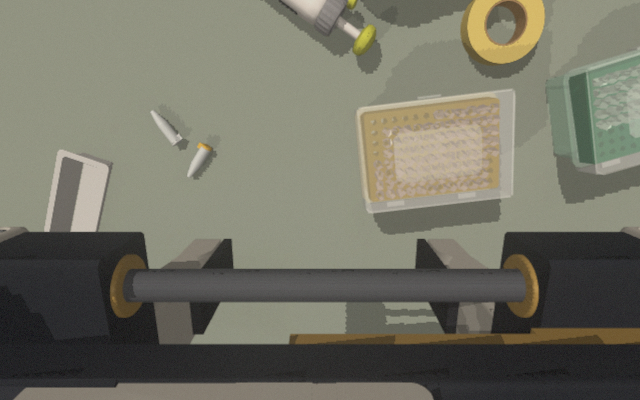

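The stage is in the top view at about (288,187), the spare dish at about (337,183), and the tweezers probably near the stage. I'll enlarge that part.

```bash
python3 - <<'E'
import cv2,pickle
d=pickle.load(open("cap0.pkl","rb"))
t=d["top"]["frame"][150:220,240:350]; cv2.imwrite("pics/topc.png",cv2.resize(t,None,fx=7,fy=7,interpolation=cv2.INTER_CUBIC))
t=d["side"]["frame"][165:255,290:390]; cv2.imwrite("pics/sidec.png",cv2.resize(t,None,fx=6.5,fy=6.5,interpolation=cv2.INTER_CUBIC))
E
```

```text
(no output)
```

View pics/topc.png

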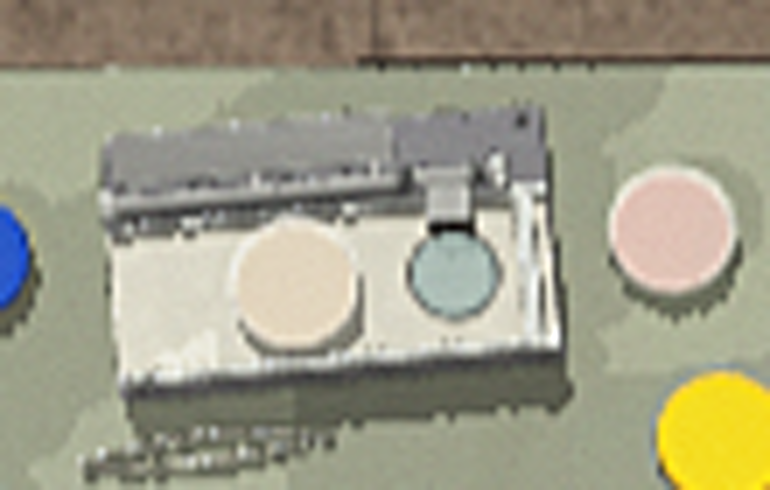

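View pics/sidec.png

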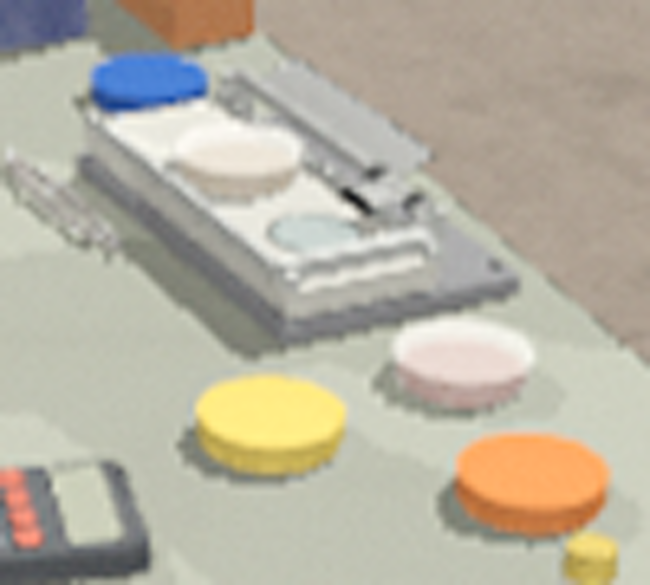

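Candidates: pale dish on stage (282,190) in the top view – this is the one. Spare (pink) on the bench at (336,183); blue (235,187), orange (231,226) and (367,189), yellow (343,213) are look-alikes. Next: stage pose.

```bash
cat > h.py <<'E'
import numpy as np,cv2,pickle
from scipy.spatial.transform import Rotation as Ro
from scipy.optimize import least_squares
def ray(c,uv,z):
    R,t,K=c["R"],c["t"],c["K"]
    C=-R.T@t; d=R.T@np.linalg.inv(K)@np.array([*uv,1.]); return C+d*(z-C[2])/d[2]
def proj(c,X):
    p=c["K"]@(c["R"]@np.asarray(X,float)+c["t"]); return p[:2]/p[2]
def S2W(p,pose):
    x,y,a=pose; c,s=np.cos(a),np.sin(a); return np.array([x+c*p[0]-s*p[1],y+s*p[0]+c*p[1],p[2]])
def wristcam(c,st):
    T=np.eye(4);T[:3,:3]=Ro.from_euler('xyz',st["eef_rot"],degrees=True).as_matrix();T[:3,3]=st["tcp_pos"]
    M=np.linalg.inv(T@c["mount"]); return dict(K=c["K"],R=M[:3,:3],t=M[:3,3])
E
python3 - <<'E'
from h import *
d=pickle.load(open("cap0.pkl","rb")); c=d["top"]
f=lambda u,v:(240+(u+.5)/7-.5,150+(v+.5)/7-.5)
win=ray(c,f(454,275),.026); dish=ray(c,f(293,285),.038)
print("win",win,"dish",dish)
a=ray(c,f(125,385),.032);b=ray(c,f(560,347),.032);print("edge",a,b,np.linalg.norm(a-b),np.degrees(np.arctan2(*(b-a)[1::-1])))
for n,uv,z in [("jar",(105,167),.18),("rack",(166,200),.06),("bluecap",(198,228),.1),("boxO",(190,167),.04),("green",(185,278),.05),("tan",(118,276),.05)]: print(n,ray(c,uv,z))
E
```

```text
win [ 0.44596074 -0.01178847  0.026     ] dish [0.43960156 0.05986705 0.038     ]
edge [0.39562416 0.13514435 0.032     ] [ 0.41189175 -0.05946409  0.032     ] 0.1952871700482224 -85.22167622618161
jar [0.48382654 0.5482298  0.18      ]
rack [0.40711098 0.41238433 0.06      ]
bluecap [0.31673376 0.30019579 0.1       ]
boxO [0.51515568 0.34851094 0.04      ]
green [0.17042889 0.34747266 0.05      ]
tan [0.1773364  0.54983413 0.05      ]
```

```bash
python3 - <<'E'
from h import *
p=np.array([.1726,.6521]);q=np.array([.467,.111]);yaw=-104.84;n=13
dy=70.4/n
for i in range(n):
    st=(q-p)/n;a=np.radians(yaw)
    x=np.array([np.cos(a),np.sin(a)]);y=np.array([np.sin(a),-np.cos(a)])  # tool down
    print(i,np.round([st@x/.05,st@y/.05],2),round(dy/6,2)); yaw-=dy
E
```

```text
0 [ 0.69 -0.65] 0.9
1 [ 0.62 -0.71] 0.9
2 [ 0.55 -0.77] 0.9
3 [ 0.48 -0.82] 0.9
4 [ 0.4  -0.86] 0.9
5 [ 0.32 -0.89] 0.9
6 [ 0.23 -0.92] 0.9
7 [ 0.14 -0.94] 0.9
8 [ 0.05 -0.95] 0.9
9 [-0.04 -0.95] 0.9
10 [-0.12 -0.94] 0.9
11 [-0.21 -0.92] 0.9
12 [-0.3 -0.9] 0.9
```

Emit:
apply_moves(plan=[[133,[0.69,-0.65,0],0.9],[133,[0.62,-0.71,0],0.9],[133,[0.55,-0.77,0],0.9],[133,[0.48,-0.82,0],0.9],[133,[0.4,-0.86,0],0.9],[133,[0.32,-0.89,0],0.9]])

```text
time_s: 0.9
tcp_pos: [0.3092, 0.4016, 0.2265]
eef_rot: [180.0, -0.0, -137.4]
contact_force: [0.9, 0.5, 0.1]
gripper_width: 0.0424
```

Emit:
apply_moves(plan=[[133,[0.23,-0.92,0],0.9],[133,[0.14,-0.94,0],0.9],[133,[0.05,-0.95,0],0.9],[133,[-0.04,-0.95,0],0.9],[133,[-0.12,-0.94,0],0.9],[133,[-0.21,-0.92,0],0.9],[133,[-0.3,-0.9,0],0.93],[133,[0,0,0],0]])

```text
time_s: 1.9
tcp_pos: [0.4692, 0.1096, 0.2262]
eef_rot: [-180.0, -0.0, -175.5]
contact_force: [-0.5, 0.2, 0.9]
gripper_width: 0.0421
```

```bash
python3 - <<'E'
from plant import get_state, viewer, r
from h import *
s=get_state(); print(s["tcp_pos"],s["eef_rot"],s["gripper_width"])
c=viewer.capture("wrist"); pickle.dump((s,c),open("w1.pkl","wb")); cv2.imwrite("pics/w1.png",c["frame"])
c=viewer.capture("top"); cv2.imwrite("pics/t1.png",cv2.resize(c["frame"][140:240,200:340],None,fx=5.5,fy=5.5))
E
```

```text
[0.46922107 0.10958963 0.2262268 ] [-1.79970544e+02 -4.05174946e-02 -1.75504216e+02] 0.042086638114789736
```

View pics/w1.png

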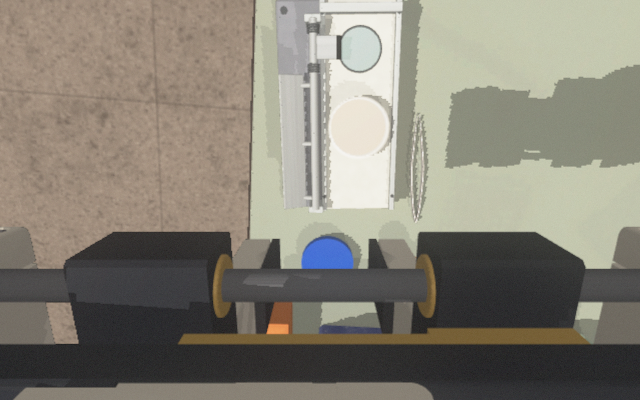

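```bash
python3 - <<'E'
from h import *
s,c=pickle.load(open("w1.pkl","rb"))
cv2.imwrite("pics/w1a.png",cv2.resize(c["frame"][0:110,260:440],None,fx=4.4,fy=4.4,interpolation=cv2.INTER_CUBIC))
cv2.imwrite("pics/w1b.png",cv2.resize(c["frame"][100:220,260:440],None,fx=4.4,fy=4.4,interpolation=cv2.INTER_CUBIC))
E
```

```text
(no output)
```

View pics/w1a.png

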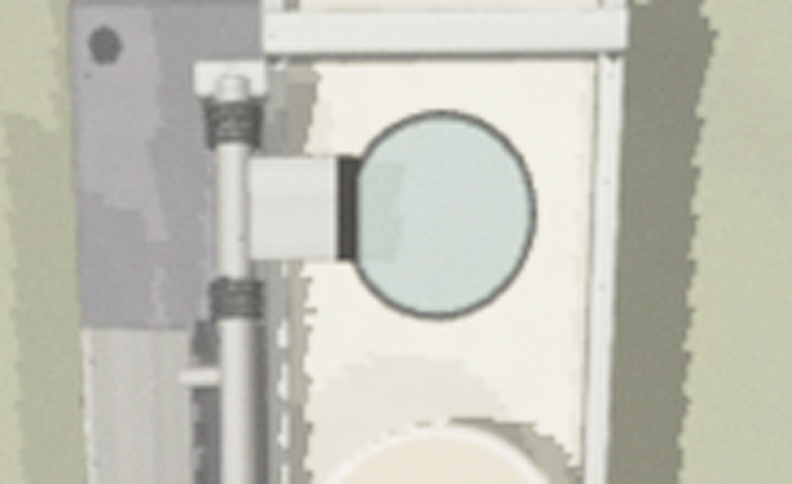

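View pics/w1b.png

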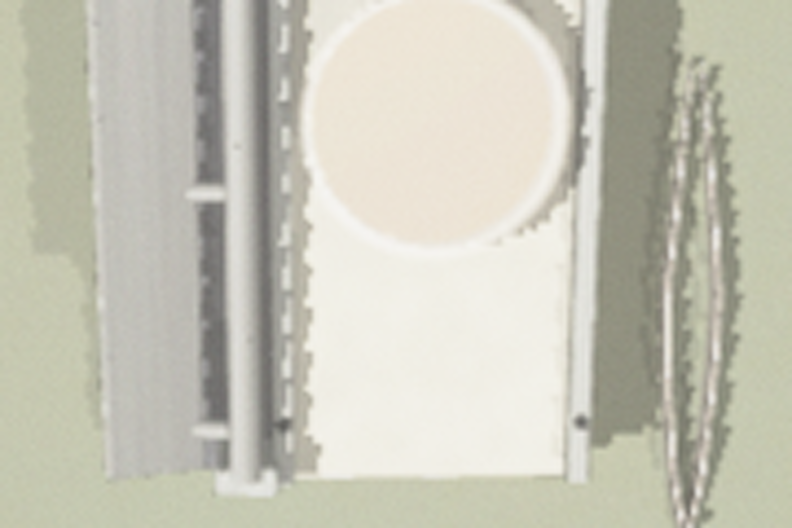

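View pics/t1.png

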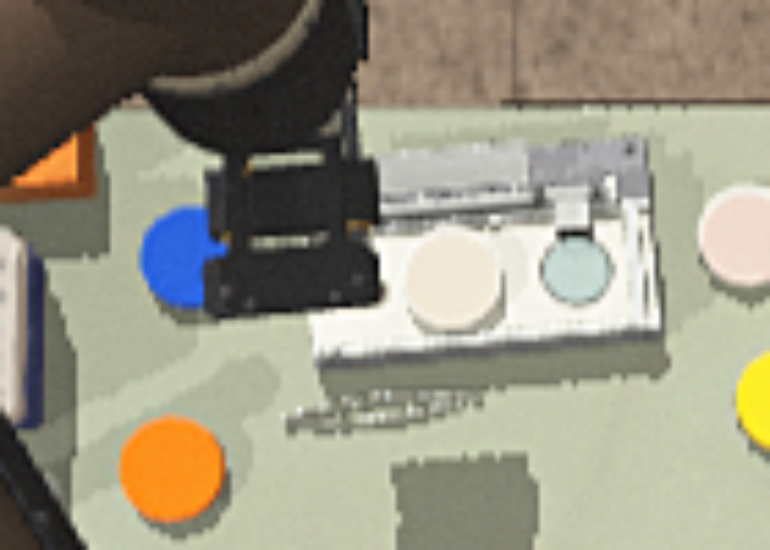

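```bash
cat >> h.py <<'E'
def fit(c,P,x0=(.45,.0426,-1.487)):
    def res(p): return np.concatenate([np.array(w)*(proj(c,S2W(X,q))-uv) for X,uv,w in P for q in [p]])
    return least_squares(res,x0,loss='soft_l1')
E
python3 - <<'E'
from h import *
s,c=pickle.load(open("w1.pkl","rb")); w=wristcam(c,s)
A=lambda u,v:np.array([260+(u+.5)/4.4-.5,(v+.5)/4.4-.5]); B=lambda u,v:A(u,v)+[0,100]
P=[((.055,0,.026),A(435,216),(1,1)),((-.1,0,.026),B(440,479),(0,1)),((-.098,-.032,.032),B(570,470),(1,0)),
((.08,-.032,.032),A(598,70),(1,0)),((.055,.043,.042),A(233,200),(1,0)),((-.09,.043,.042),B(247,440),(1,0)),((.0848,-.01,.035),A(450,53),(0,1))]
f=fit(w,P); print(f.x,np.degrees(f.x[2]),np.round(f.fun,2))
for X,uv,_ in P: print(X,np.round(proj(w,S2W(X,f.x))-uv,1))
# dish: top rim bounds
from numpy import *
for n,uv in (("R",B(572,120)),("L",B(302,120)),("bot",B(437,255))):
    X=ray(w,uv,.039); a=f.x; e=X[:2]-a[:2]; print(n,"stage",e@[cos(a[2]),sin(a[2])],e@[-sin(a[2]),cos(a[2])])
# presser edges
for n,uv,z in (("pressOuter",B(108,470),.045),("pressOuterFar",A(88,330),.045)):
    X=ray(w,uv,z); e=X[:2]-a[:2]; print(n,"stage",e@[cos(a[2]),sin(a[2])],e@[-sin(a[2]),cos(a[2])])
E
```

```text
[ 0.44032819  0.04024982 -1.47705834] -84.62920911926169 [ 0.41  0.42 -0.    0.06 -0.13  0.   -0.12  0.   -0.2   0.    0.08  0.
  0.   -0.45]
(0.055, 0, 0.026) [0.4 0.4]
(-0.1, 0, 0.026) [-2.2  0.1]
(-0.098, -0.032, 0.032) [-0.1  1.4]
(0.08, -0.032, 0.032) [-0.1  2. ]
(0.055, 0.043, 0.042) [-0.2  2.1]
(-0.09, 0.043, 0.042) [0.1 4.4]
(0.0848, -0.01, 0.035) [ 9.6 -0.4]
R stage -0.015924474292964955 -0.028666169333514704
L stage -0.015021008665725888 0.029657418760674865
bot stage -0.04469408358194045 0.00020158348001798388
pressOuter stage -0.09116681040983436 0.07431964176919274
pressOuterFar stage 0.032073562287136946 0.07293609308547748
```

```bash
cat >> h.py <<'E'
POSE=(0.4403,0.0402,-1.4771)
def stage(s):
    e=np.array(s["tcp_pos"][:2])-POSE[:2]; a=POSE[2]
    return e@[np.cos(a),np.sin(a)],e@[-np.sin(a),np.cos(a)],s["tcp_pos"][2],s["eef_rot"][2]-(np.degrees(a)-90)
E
python3 - <<'E'
from h import *
from plant import get_state
s=get_state();print(stage(s))
E
```

```text
(np.float64(-0.06841435320637089), np.float64(0.034798385575278167), np.float64(0.22634604205737538), np.float64(-0.6436713509187086))
```

Emit:
apply_moves(plan=[[133,[0.076,-0.04,0.3],-0.1],[133,[0,0,0.8],0],[133,[0,0,0.8],0],[133,[0,0,0.8],0],[133,[0,0,0.6],0],[133,[0,0,0],0],[133,[0,0,0],0]])

```text
time_s: 2.88
tcp_pos: [0.4651, 0.1105, 0.0622]
eef_rot: [180.0, 0.0, -174.5]
contact_force: [-0.3, 0.3, 0.0]
gripper_width: 0.0419
```

```bash
python3 - <<'E'
from plant import get_state, viewer, r
from h import *
s=get_state(); print(stage(s),s["gripper_width"],s["contact_force"])
c=viewer.capture("wrist"); pickle.dump((s,c),open("w2.pkl","wb")); cv2.imwrite("pics/w2.png",c["frame"])
c=viewer.capture("side"); cv2.imwrite("pics/s2.png",cv2.resize(c["frame"][120:230,260:400],None,fx=5,fy=5,interpolation=cv2.INTER_CUBIC))
E
```

```text
(np.float64(-0.06765443089341723), np.float64(0.03126891232233863), np.float64(0.062233894727067654), np.float64(0.1248389672378778)) 0.04192587763575855 [-0.25628433  0.27216153  0.00818568]
```

View pics/w2.png

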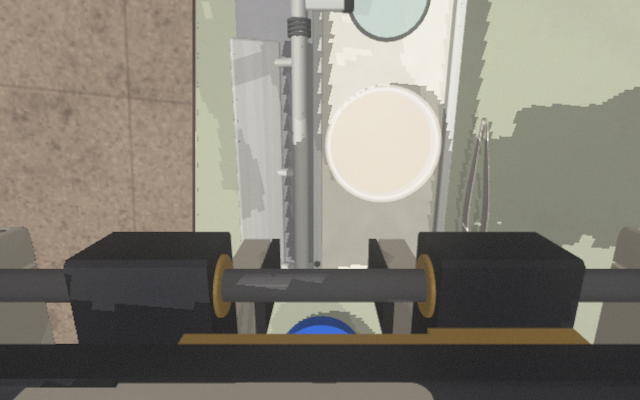

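View pics/s2.png

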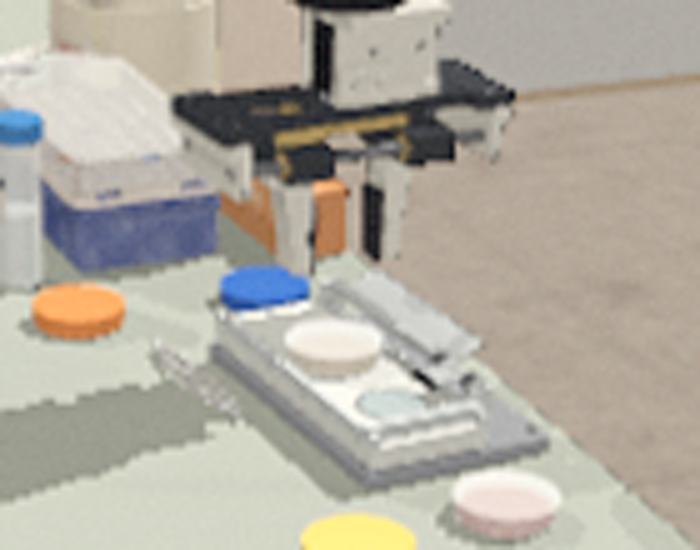

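```bash
python3 - <<'E'
from h import *
s,c=pickle.load(open("w2.pkl","rb")); Mi=np.linalg.inv(c["mount"])
for z in(0,-.03):
  for x in (-.021,-.03,-.042):
    for y in (-.0095,.0095):
      p=c["K"]@(Mi@[x,y,z,1])[:3]; print(z,x,y,np.round(p[:2]/p[2],1))
cv2.imwrite("pics/w2a.png",cv2.resize(c["frame"][220:350,200:440],None,fx=3.3,fy=3.3,interpolation=cv2.INTER_CUBIC))
E
```

```text
0 -0.021 -0.0095 [278.7 239.3]
0 -0.021 0.0095 [280. 276.]
0 -0.03 -0.0095 [259.6 239.3]
0 -0.03 0.0095 [261.5 276. ]
0 -0.042 -0.0095 [234.2 239.4]
0 -0.042 0.0095 [236.8 276. ]
-0.03 -0.021 -0.0095 [269.3 267. ]
-0.03 -0.021 0.0095 [271.2 310.1]
-0.03 -0.03 -0.0095 [246.3 267. ]
-0.03 -0.03 0.0095 [249.  310.1]
-0.03 -0.042 -0.0095 [215.6 267.1]
-0.03 -0.042 0.0095 [219.4 310.1]
```

View pics/w2a.png

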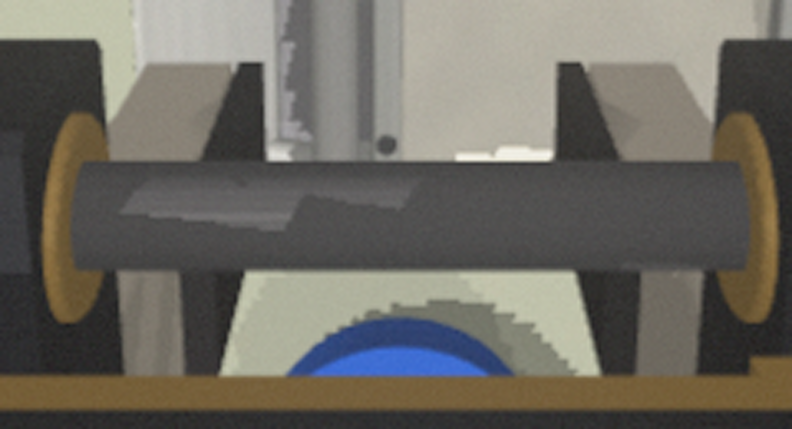

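Emit:
apply_moves(plan=[[133,[0,0,0.2],0],[133,[0,0,0.16],0],[133,[0,0,0.08],0],[133,[0,0,0],0]])

```text
time_s: 3.48
tcp_pos: [0.4648, 0.1096, 0.0391]
eef_rot: [-180.0, -0.0, -174.6]
contact_force: [-0.0, 0.1, -0.4]
gripper_width: 0.0416
```

Emit:
apply_moves(plan=[[133,[0,0,0.04],0],[133,[0,0,0.04],0],[133,[0,0,0],0]])

```text
time_s: 3.85
tcp_pos: [0.465, 0.1097, 0.0357]
eef_rot: [-180.0, 0.0, -174.6]
contact_force: [-0.2, -1.0, 4.4]
gripper_width: 0.042
```

Emit:
apply_moves(plan=[[133,[0,0,0.04],0],[133,[0,0,0.04],0],[133,[0,0,0],0]])

```text
time_s: 4.22
tcp_pos: [0.4645, 0.1096, 0.0318]
eef_rot: [-180.0, -0.0, -174.6]
contact_force: [-5.2, -0.8, 8.8]
gripper_width: 0.0418
```

```bash
python3 - <<'E'
from plant import get_state, viewer, r
from h import *
s=get_state(); print(stage(s),s["gripper_width"],s["contact_force"])
c=viewer.capture("side"); cv2.imwrite("pics/s3.png",cv2.resize(c["frame"][150:220,290:370],None,fx=8,fy=8,interpolation=cv2.INTER_CUBIC))
s=get_state(); print(s["contact_force"])
c=viewer.capture("wrist"); cv2.imwrite("pics/w3.png",c["frame"])
E
```

```text
(np.float64(-0.06686273882428923), np.float64(0.030577597734271943), np.float64(0.03177682868895564), np.float64(0.02302478905525618)) 0.04178078572485195 [-5.21605566 -0.79980648  8.76715352]
[-3.62206691  0.57736428  8.44738527]
```

View pics/s3.png

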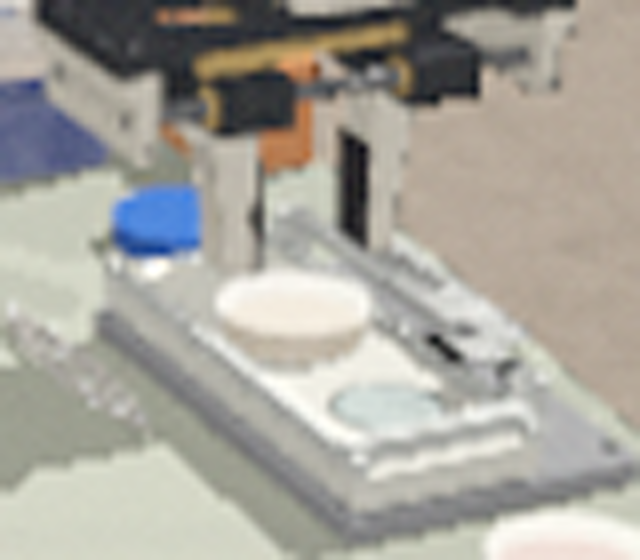

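View pics/w3.png

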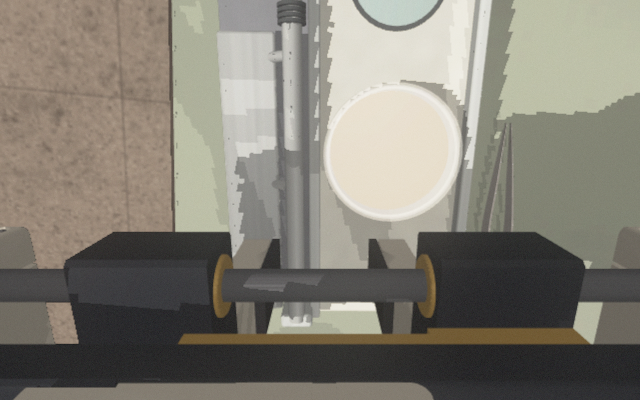

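Emit:
apply_moves(plan=[[133,[0,-0.1,0],0],[133,[0,-0.1,0],0],[133,[0,-0.1,0],0],[133,[0,-0.1,0],0],[133,[0,-0.1,0],0],[133,[0,0,0],0]])

```text
time_s: 5.08
tcp_pos: [0.4691, 0.0861, 0.0325]
eef_rot: [179.9, 0.2, -174.6]
contact_force: [0.6, 2.0, 6.1]
gripper_width: 0.0422
```

```bash
python3 - <<'E'
from plant import get_state, viewer, r
from h import *
s=get_state(); print(stage(s),s["contact_force"])
c=viewer.capture("wrist"); cv2.imwrite("pics/w4.png",c["frame"])
c=viewer.capture("side"); cv2.imwrite("pics/s4.png",cv2.resize(c["frame"][150:220,290:370],None,fx=8,fy=8,interpolation=cv2.INTER_CUBIC))
E
```

```text
(np.float64(-0.04297463818640988), np.float64(0.03297452757060698), np.float64(0.032516511849367186), np.float64(0.06514691030281483)) [0.55798669 2.01271475 6.14840507]
```

View pics/w4.png

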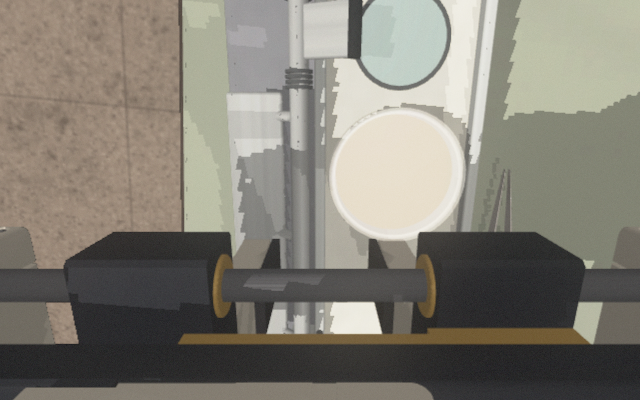

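View pics/s4.png

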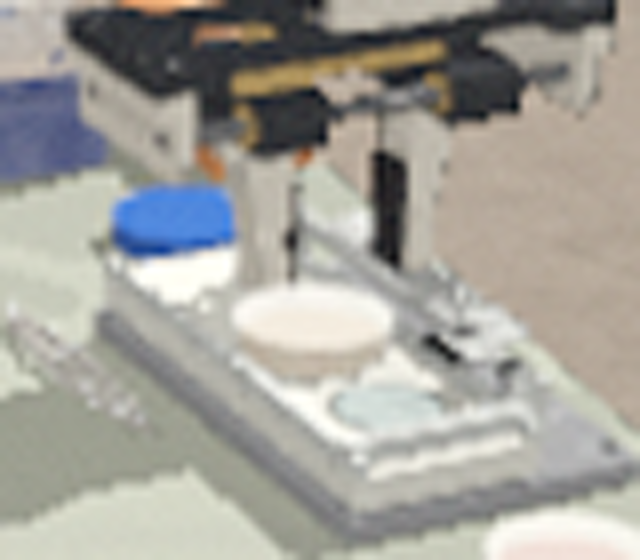

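Emit:
apply_moves(plan=[[133,[0,-0.1,0],0],[133,[0,-0.1,0],0],[133,[0,-0.1,0],0],[133,[0,-0.1,0],0],[133,[0,-0.1,0],0]])

```text
time_s: 5.8
tcp_pos: [0.4715, 0.0614, 0.0325]
eef_rot: [179.9, 0.2, -174.5]
contact_force: [-2.3, 4.7, 6.1]
gripper_width: 0.0417
```

Emit:
apply_moves(plan=[[133,[0,-0.1,0],0],[133,[0,-0.1,0],0],[133,[0,-0.1,0],0],[133,[0,-0.1,0],0],[133,[0,-0.05,0],0],[133,[0,0,0],0]])

```text
time_s: 6.55
tcp_pos: [0.4736, 0.0387, 0.0325]
eef_rot: [179.9, 0.2, -174.6]
contact_force: [-0.2, 2.6, 7.1]
gripper_width: 0.0421
```

```bash
python3 - <<'E'
from plant import get_state, viewer, r
from h import *
s=get_state(); print(stage(s),s["contact_force"])
c=viewer.capture("wrist"); cv2.imwrite("pics/w5.png",c["frame"]);pickle.dump((s,c),open("w5.pkl","wb"))
c=viewer.capture("side"); cv2.imwrite("pics/s5.png",cv2.resize(c["frame"][150:220,290:370],None,fx=8,fy=8,interpolation=cv2.INTER_CUBIC))
E
```

```text
(np.float64(0.004583674659561327), np.float64(0.03299226078964131), np.float64(0.03247697896154227), np.float64(0.06366070426648207)) [-0.1975684   2.57595775  7.10352032]
```

View pics/w5.png

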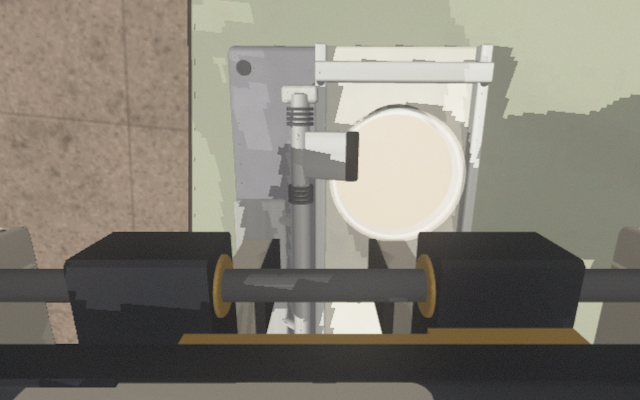

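View pics/s5.png

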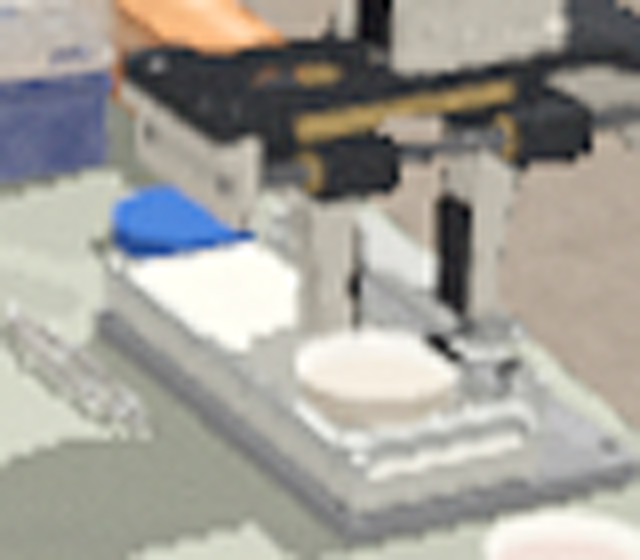

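Emit:
apply_moves(plan=[[133,[0,-0.08,0],0],[133,[0,-0.08,0],0],[133,[0,-0.04,0],0],[133,[0,0,0],0]])

```text
time_s: 7.15
tcp_pos: [0.4745, 0.0288, 0.0325]
eef_rot: [179.9, 0.2, -174.6]
contact_force: [-0.5, 3.1, 6.5]
gripper_width: 0.042
```

Emit:
apply_moves(plan=[[133,[0,-0.02,0],0],[133,[0,0,0],0]])

```text
time_s: 7.4
tcp_pos: [0.4746, 0.0279, 0.0324]
eef_rot: [179.9, 0.2, -174.6]
contact_force: [-1.4, 4.0, 6.2]
gripper_width: 0.0415
```

Emit:
apply_moves(plan=[[133,[0,-0.02,0],0],[133,[0,0,0],0]])

```text
time_s: 7.65
tcp_pos: [0.4747, 0.0275, 0.0325]
eef_rot: [179.9, 0.2, -174.6]
contact_force: [-1.9, 9.4, 6.9]
gripper_width: 0.0419
```

Emit:
apply_moves(plan=[[133,[0,-0.02,0],0],[133,[0,0,0],0]])

```text
time_s: 7.9
tcp_pos: [0.475, 0.0273, 0.0326]
eef_rot: [179.8, 0.3, -174.6]
contact_force: [-4.4, 13.4, 8.9]
gripper_width: 0.0417
```

```bash
python3 - <<'E'
from plant import get_state, viewer, r
from h import *
s=get_state(); print(stage(s),s["contact_force"])
c=viewer.capture("wrist"); cv2.imwrite("pics/w6.png",cv2.resize(c["frame"][30:270,200:520],None,fx=2.4,fy=2.4))
w=wristcam(c,s); print(proj(w,S2W((.055,0,.039),POSE)), [np.round(proj(w,S2W((.055+.0295*a,.0295*b,.039),POSE)),1) for a,b in((1,0),(-1,0),(0,1),(0,-1))])
E
```

```text
(np.float64(0.016108614719192005), np.float64(0.033302984078941), np.float64(0.03255097919870493), np.float64(0.012624184837648045)) [-4.39359023 13.43754877  8.94091341]
[399.86608473 181.29743117] [array([403.9, 111. ]), array([396.2, 244.8]), array([331.7, 181.2]), array([468.1, 181.4])]
```

View pics/w6.png

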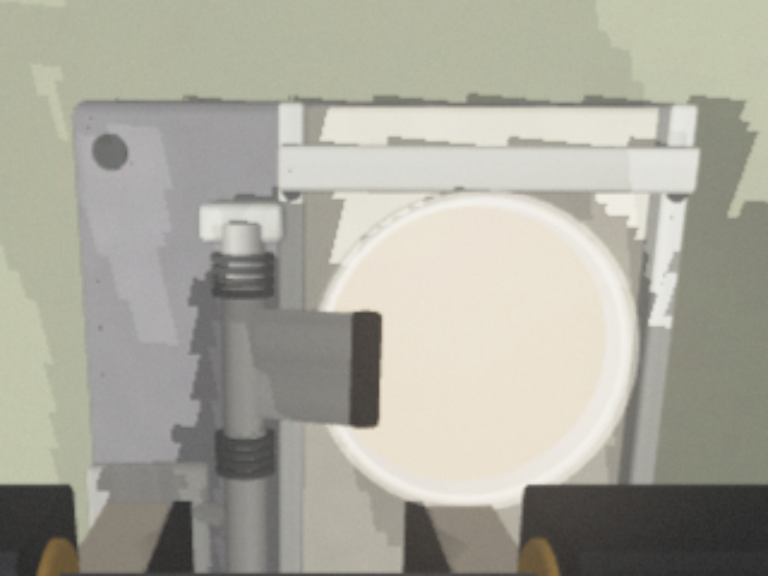

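The dish's far edge (crop row 192) touches the stop face, and the jaw is raised over it. I'll back the pusher off a little and then lift.

Emit:
apply_moves(plan=[[133,[0,0.06,0],0],[133,[0,0.06,0],0],[133,[0,0,-0.06],0],[133,[0,0,-0.1],0],[133,[0,0,-0.2],0],[133,[0,0,-0.6],0],[133,[0,0,-0.9],0],[133,[0,0,-0.9],0],[133,[0,0,0],0],[133,[0,0,0],0]])

```text
time_s: 9.2
tcp_pos: [0.4719, 0.0305, 0.1696]
eef_rot: [180.0, -0.0, -174.6]
contact_force: [-0.3, 0.1, -0.3]
gripper_width: 0.0419
```

```bash
python3 - <<'E'
from plant import get_state, viewer, r
from h import *
s=get_state(); print(stage(s),s["contact_force"])
c=viewer.capture("wrist"); w=wristcam(c,s)
print(proj(w,S2W((.055,0,.039),POSE)), [np.round(proj(w,S2W((.055+.0295*a,.0295*b,.039),POSE)),1) for a,b in((1,0),(-1,0),(0,1),(0,-1))])
cv2.imwrite("pics/w7.png",cv2.resize(c["frame"][40:230,240:480],None,fx=3.3,fy=3.1))
c=viewer.capture("side"); cv2.imwrite("pics/s7.png",cv2.resize(c["frame"][150:240,280:390],None,fx=6.5,fy=6.5,interpolation=cv2.INTER_CUBIC))
E
```

```text
(np.float64(0.0125658412970614), np.float64(0.030569584023053428), np.float64(0.169601233425279), np.float64(0.006003082556190975)) [-0.34607765  0.11900304 -0.25800187]
[361.34580484 142.00716526] [array([362.4, 103.9]), array([360.4, 178.1]), array([324.6, 142. ]), array([398.1, 142. ])]
```

View pics/w7.png

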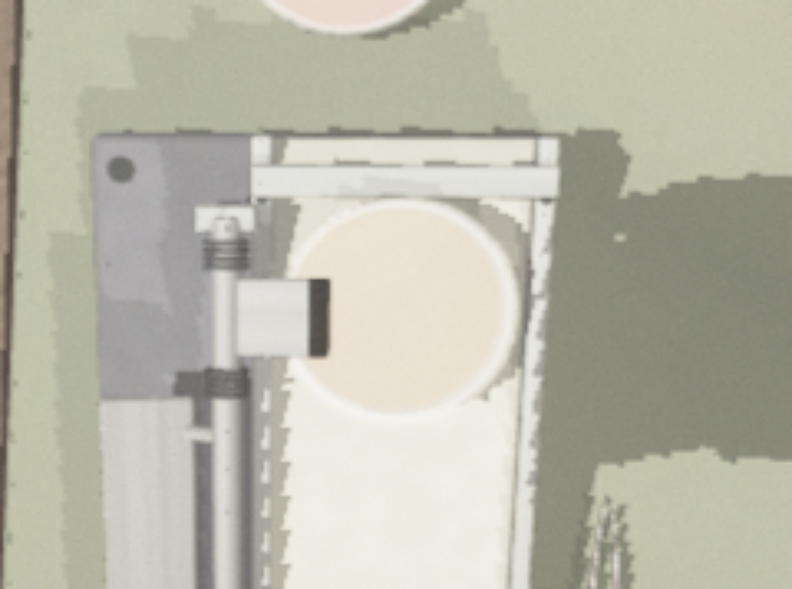

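View pics/s7.png

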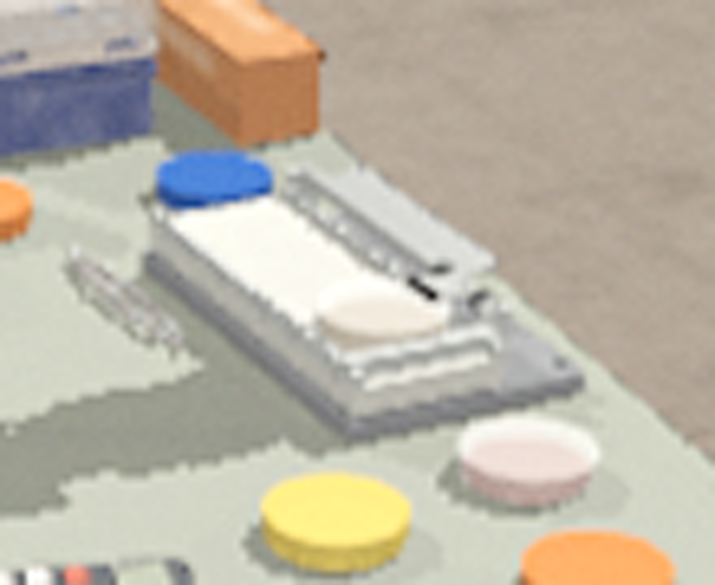

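```bash
python3 -c "
from plant import close_job
print(close_job())"
```

```text
the job is handed in; nothing more can be done
None
```

The dish is loaded against the end stop with the clip shut on it, and I handed the job in at about 9 s of the 42 s allowed. No verdict is reported on hand-in.

- **What I did:** One fingertip held the presser bar nearly fully down, with the tip about 32 mm above the bench and 6 to 9 N on it. The other fingertip pushed the dish along the channel until the push force jumped to about 13 N at the stop. I then backed off about 4 mm and lifted straight up, which let the clip spring down.
- **Last checks:**
  - The wrist view puts the dish within about 1 mm of home both along and across the channel.
  - The jaw lies on the dish and the bar has sprung back up.
  - The tool force is about zero, and the gripper is about 14 cm above the deck.
  - The tweezers and spare dish still stand where they were in the views.
- **Not measured:** I judged the clip angle only from the pictures, tip height and forces. I did not check the positions of the timer, dropper, tube and amber bottle at the end; the arm's moves near the bench were confined to the stage.
- **Disagreement:** The tool drifted about 2 mm sideways while it slid along the bar, with no effect on the result.

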